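# Calibrate the paste scale: load the check weight and hold the dead-man handle half-way

### The arm

A 6-joint arm with a two-finger parallel gripper is mounted at the origin on the work surface. World frame = base frame: x ahead of the robot, y to its left, z up, the work surface at z = 0. Lengths are in m, angles in rad, forces in N, time in s.
With the tool pointing down it reaches from about 0.375 to 0.975 m from the base axis. Payload 3.8 kg.
Tool frame: the origin (TCP) lies midway between the tips of the shut fingers; the grasp point (between the pads) lies 19 mm behind it; z points along the fingers, y is the line along which they close (so a half turn about z gives the same grasp; the last joint's range is limited). The gripper opens to 85 mm and grips with 20 to 120 N. Pads are 22 mm wide; open, the fingers measure 114 mm over their backs; the gripper's body (76 mm by 85 mm) begins 54 mm behind the grasp point. The pads swing forward as they close: fully open they stand 13 mm farther back than shut.
Start: joints at [1.147, 0.264, 1.604, -0, 1.274, -0.037], TCP at [0.255, 0.625, 0.231] pointing down, gripper open.
Joint ranges: [-2.63, 2.63], [-0.94, 2.18], [0.31, 2.57], [-1.31, 4.45], [0, 2.66], [-2.55, 2.55]. Speed limits (rad/s): [2.57, 2.57, 3.14, 3.14, 3.14, 3.14].

### API

Orientations are given as a rotation vector (axis times angle).
In Python, from workcell import read_state, vision, ticket gives the robot as it stands. The module is installed in compiled form; this text tells all that it offers.
- The arm moves only by the tool jog_arm, never from a script. Its arguments are lists of equal length, an entry for each row: "turn": the turn, a rotation vector about the tool's x, y, z in rad, a list of three; "delta_pos": the shift along the tool's x, y, z in m, a list of three; "gripper": the finger opening in m, from 0 to 0.0854. In form: {"turn": [[rx, ry, rz], ...], "delta_pos": [[dx, dy, dz], ...], "gripper": [gripper, ...]}. A call has 1 to 20 rows; each row shifts and turns the commanded pose from where the row before left it, along the tool's axes as they then stand; what a row does not reach is not made up. A row lasts 1/12 s, in which the tool goes at most 41.7 mm and 7.16 degrees, less where a joint would pass 70% of its speed; a pose out of reach is approached as far as the arm can. A call with a gripper value outside its range is refused whole. The fingers move at their own pace and stop on an object; "grip_force" is the grip in N (left out, the last holds). Time passes only in rows, so rows that do not move let the fingers close. It gives the time, the measured TCP pose, the force, the opening and the grip force at its end, in the units of the state.
- read_state(): the state, without advancing time (a new reading comes with each control period).
- vision.read_camera(name): name is "scene" or "top" or "wrist"; returns the picture (384x512x3 uint8, red, green, blue); there is no depth.
- vision.calibration(name): a dict with "vfov" (degrees; the focal length in pixels is half the picture's height over the tangent of half this angle, whatever the lens; pixels are square), "cx", "cy" (the principal point, pixels), "R" (3x3) and "t" (3): a world point X has camera coordinates R X + t; the wrist camera has in their place "mount" (4x4, takes a point from camera to tool coordinates, whose origin is the TCP and whose axes are the flange's). Camera axes: x right, y down, z forward; pixel columns grow to the right and rows downward; lengths in m; the calibration is good to about 2 mm. A picture is of the moment at which its call begins: read the wrist's pose just before it. calibration takes no time and is no camera call.
- ticket.finish_job(): hands the job in; it is judged then, once.
The state is a dict: "time": time; "q": joint angles; "joint_vel": joint speeds; "joint_torque": joint torques, N m; "tool_pos": TCP position; "tcp_rot": TCP orientation; "wrist_force": force on the tool from outside, world axes, zero at the start; "torque": the same for the moment, N m; "width": opening from 0.0 (shut) to 1.0 (fully open); "grip_force": force on a finger pad.
Only numpy, scipy, OpenCV 4.12 (cv2) and the standard library are available. Lean on these libraries where they do the work, as an engineer would, in place of code of your own. Each camera call takes 0.05 s, during which the arm holds its last target. There are 200 camera calls.

### The job

Calibrate the paste scale: stand the brass check weight upright in the middle of the scale's round pan, gently so that the sprung pan does not strike its stop, and let go of it. Then press the yellow dead-man handle down with the fingertips to half its travel, where it is level and beside the green band (never right through to the red, where it trips), and keep holding it there: the job finishes with the robot still holding the handle half-way. Leave the steel weights and the other things on the table where they are.

Things in the scene. Friction and masses are not known exactly. Their poses are not given: they have to be found in the camera images.
- brass_weight: Brass 500 g check weight, the only brass one: upright cylinder 38 mm in diameter and 44 mm high, with a neck and a knob (24 mm in diameter) above it, 66 mm high in all. Origin: centre of its underside; z up. It starts on the weight board in any of its three places.
- steel_weight_big: Bystander: steel 200 g weight, 30 mm in diameter, 56 mm high with its knob. Origin: centre of its underside. Stands on the weight board.
- steel_weight_small: Bystander: steel 100 g weight, 24 mm in diameter, 47 mm high with its knob. Origin: centre of its underside. Stands on the weight board.
- weight_board: Fixed wooden board 230 mm (its x) by 90 mm (its y), 12 mm thick, on the table. The three weights stand in a row along its x axis, on its middle line, about 75 mm apart. Origin: centre of its underside. Board, scale and handle box lie side by side in any order, their x axes roughly away from the robot.
- pan_center (a point): Middle of the top face of the scale's round steel pan (124 mm in diameter, dark dot 32 mm in diameter at its middle), which moves with the pan: 90 mm above the table when empty. The grey scale base below it is 210 mm by 160 mm and 52 mm high, with a dark display at its end nearest the robot.
- pan (a joint): How far the sprung pan has sunk (m): 0 empty, about 0.014 with the brass weight standing on it, 0.028 at its stop; keep it below 0.024. Spring 300 N/m with 0.6 N to start it, lightly damped. Letting go of the weight when it just touches the empty pan is gentle enough; dropping it from 30 mm is not.
- handle_box: Fixed grey control box 200 mm (its x) by 100 mm (its y), 50 mm high. Origin: centre of its underside. It carries the yellow handle, a paddle 46 mm wide, hinged along the box's y at x = +70 mm, 90 mm above the table, and reaching to x = -75 mm, towards the robot. A thin white gauge plate with green and red bands stands beside it at y = +44 mm, x = -70 to -40 mm, 128 mm high.
- handle_pad (a point): Where to press: middle of the black rubber pad (60 by 40 mm) on the top face of the yellow handle, 110 mm from its hinge towards the robot; moves with the handle. Its height above the table is about 117 mm at rest (handle tilted up), 99 mm at half travel (handle level), 80 mm at the stop.
- handle (a joint): Angle that the handle is pressed down (rad): 0 at rest, 0.17 level and half-way, 0.34 at its stop. A spring returns it to 0 when let go. Pressed at the pad it takes about 3 N to start it, 7 N half-way, 12 N at the stop.
- paste_tub: Bystander: white lidded paste tub, 100 mm in diameter, 100 mm high, at the far edge. Origin: centre of its underside.
- paste_brush: Bystander: wide yellow paste brush lying flat, about 190 mm long and 110 mm wide, 26 mm high. Origin: under its yellow head.
- pigment_jar: Bystander: amber jar with a black cap, 60 mm in diameter, 80 mm high. Origin: centre of its underside.
- cork_block: Bystander: cork block 110 by 60 by 40 mm. Origin: centre of its underside.
- scraper: Bystander: flat scraper with a handle lying on the robot's right. Origin: on its underside.
Things that resemble listed ones, but are neither listed nor needed, are in the scene too. Of the things shaped like the brass_weight, the brass one is meant.

How it is judged:
By the outcome, as a careful person would: the job done as asked, in the order asked, and still so for the second after the job is handed in, while the arm keeps its last pose, push and grip.
It also fails if it takes over 48 s, if anything falls off the work surface, if the arm or the gripper's body presses on something with over 40 N, if the wrist force passes 120 N, or if a joint passes its speed limit or range.

## Working session

There is one attempt and no reset: what is moved stays moved. The work goes in short steps, Python scripts to look and compute and a tool call to move; the robot and the scene stay as the last step left them, time stands still between calls to the robot, and variables do not carry over. Pictures are saved under pics/ and viewed, at most 10 in all, crops included, and the job is handed in when it is done.

Besides the shell and the picture viewer there is one more tool, called after "Request:" as name(argument=value, ...), one argument or row to a line, values as JSON. jog_arm: Moves the arm, as the interface text tells. Its arguments: {"type":"object","properties":{"turn":{"type":"array","items":{"type":"array","items":{"type":"number"}}},"delta_pos":{"type":"array","items":{"type":"array","items":{"type":"number"}}},"gripper":{"type":"array","items":{"type":"number"}},"grip_force":{"type":"number"}},"required":["turn","delta_pos","gripper"]}

```bash
mkdir -p pics; cat > h.py <<'E'
import numpy as np, cv2
from scipy.spatial.transform import Rotation as Ro
from workcell import read_state, vision, ticket
def cam(n):
    s=read_state(); im=vision.read_camera(n); c=vision.calibration(n)
    f=192/np.tan(np.radians(c['vfov'])/2)
    if 'mount' in c:
        T=np.eye(4); T[:3,:3]=Ro.from_rotvec(s['tcp_rot']).as_matrix(); T[:3,3]=s['tool_pos']
        M=np.linalg.inv(T@np.array(c['mount'])); R,t=M[:3,:3],M[:3,3]
    else: R,t=np.array(c['R']),np.array(c['t'])
    return im,(f,c['cx'],c['cy'],R,t)
def ray(k,u,v,z):
    f,cx,cy,R,t=k; o=-R.T@t; d=R.T@np.array([(u-cx)/f,(v-cy)/f,1]); return o+d*(z-o[2])/d[2]
def proj(k,X):
    f,cx,cy,R,t=k; p=R@np.array(X)+t; return f*p[0]/p[2]+cx, f*p[1]/p[2]+cy
def save(n,im): cv2.imwrite('pics/'+n,im[:,:,::-1])
E
python3 - <<'E'
from h import *
print(read_state())
for n in('scene','top'):
    im,k=cam(n); save(n+'1.png',im); print(k)
print(vision.calibration('wrist'))
a=cv2.imread('pics/scene1.png');b=cv2.imread('pics/top1.png')
save('both.png',0*im)
E
```

```text
{'time': 0.0, 'q': array([ 1.14711563e+00,  2.64753331e-01,  1.60539718e+00,  2.72636481e-05,
        1.27369788e+00, -3.68898846e-02]), 'joint_vel': array([ 9.39264703e-04,  4.38096372e-04, -3.94406861e-05, -1.81686141e-03,
       -4.60819759e-04, -1.12256342e-03]), 'joint_torque': array([-2.81443971e-05, -5.15108728e+01, -3.67317438e+01, -4.33923651e-04,
        1.33355783e-02,  3.96644339e-06]), 'tool_pos': array([0.25430414, 0.62446259, 0.22994939]), 'tcp_rot': array([-0.60369745, -3.0824905 ,  0.00343983]), 'wrist_force': array([0.0780635 , 0.55211012, 0.21524252]), 'torque': array([0.03621426, 0.00048419, 0.07976289]), 'grip_force': 0.0, 'width': 0.9987682162349347}
(np.float64(382.2636058609025), 261.9387720283709, 189.8471092703455, array([[-0.74985199,  0.66135573, -0.01818222],
       [ 0.46662824,  0.50918606, -0.72317884],
       [-0.46902034, -0.55076143, -0.69042145]]), array([ 0.41072545, -0.18853367,  1.52578146]))
(np.float64(412.8986316121223), 254.8920523815386, 178.9757041697904, array([[-0.02896085, -0.99917898, -0.02833064],
       [-0.99426865,  0.03171342, -0.10209849],
       [ 0.10291313,  0.02521141, -0.99437079]]), array([0.01328571, 0.55237759, 1.2363242 ]))
{'vfov': 71.82467944848798, 'cx': 252.73015289483175, 'cy': 190.09040565789945, 'mount': array([[ 2.94873233e-04, -9.45296108e-01, -3.26213398e-01,
         8.47685187e-02],
       [ 9.99999782e-01,  4.71324323e-04, -4.61869073e-04,
        -4.09745068e-05],
       [ 5.90355346e-04, -3.26213191e-01,  9.45296041e-01,
        -1.42749358e-01],
       [ 0.00000000e+00,  0.00000000e+00,  0.00000000e+00,
         1.00000000e+00]])}
```

View pics/top1.png

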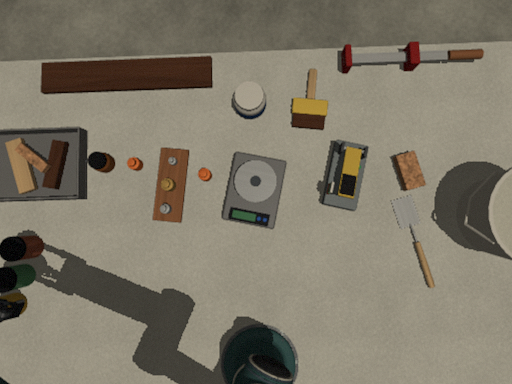

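View pics/scene1.png

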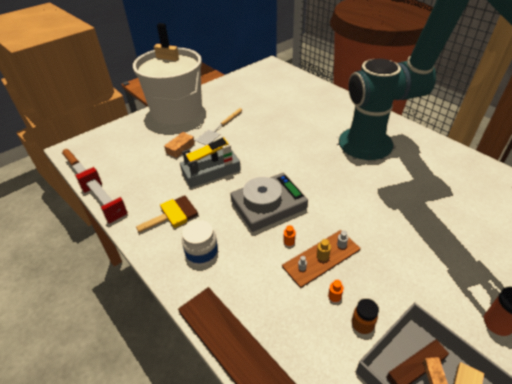

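Top view: brass weight at (167,184), the middle place on the board. It could be confused with the steel weights at (172,160) and (165,209), or the orange look-alikes at (135,163) and (205,174). The pan's dot is at (255,181) and the handle pad near (348,185), with the gauge plate on its left. I'll measure these and check the choice in a close crop.

```bash
python3 - <<'E'
from h import *
im,k=cam('top'); ims,ks=cam('scene')
hsv=cv2.cvtColor(im,cv2.COLOR_RGB2HSV)
def blob(m,x0,x1,y0,y1):
    z=np.zeros(m.shape,np.uint8); z[y0:y1,x0:x1]=m[y0:y1,x0:x1]
    c=max(cv2.findContours(z,cv2.RETR_EXTERNAL,cv2.CHAIN_APPROX_NONE)[0],key=cv2.contourArea)
    M=cv2.moments(c); return c,M['m10']/M['m00'],M['m01']/M['m00']
g=cv2.cvtColor(im,cv2.COLOR_RGB2GRAY)
def axis(c):
    r=cv2.minAreaRect(c); return cv2.boxPoints(r)
wood=cv2.inRange(hsv,(2,60,40),(18,255,140))
c,u,v=blob(wood,150,192,140,230); print('board',u,v,[ray(k,*p,.012)[:2].round(3).tolist() for p in axis(c)])
yel=cv2.inRange(hsv,(20,150,120),(32,255,255))
c,u,v=blob(yel,325,372,140,212); print('handle',u,v,[ray(k,*p,.105)[:2].round(3).tolist() for p in axis(c)])
pad=cv2.inRange(g,0,35)
c,u,v=blob(pad,338,360,170,200); print('pad',u,v,ray(k,u,v,.117))
dot=cv2.inRange(g,0,90)
c,u,v=blob(dot,246,266,172,191); print('dot',u,v,cv2.contourArea(c),ray(k,u,v,.09))
print('brass knob',ray(k,167,184,.07))
a=cv2.resize(im[140:230,140:215],None,fx=6,fy=6,interpolation=cv2.INTER_CUBIC)
b=cv2.resize(ims[220:290,275:365],None,fx=6,fy=6,interpolation=cv2.INTER_CUBIC)
b=cv2.resize(b,(340,540));save('crop.png',np.hstack([a,b]))
E
```

```text
board 170.5003677371905 184.71014137451988 [[0.438, 0.319], [0.667, 0.293], [0.654, 0.201], [0.425, 0.229]]
handle 351.42537980339586 161.0965147453083 [[0.554, -0.254], [0.631, -0.271], [0.622, -0.314], [0.545, -0.297]]
pad 347.64789789789785 184.46621621621622 [ 0.51941522 -0.26738437  0.117     ]
dot 255.05714285714285 180.53095238095239 70.0 [ 0.54159129 -0.00543423  0.09      ]
brass knob [0.54154428 0.25742988 0.07      ]
```

View pics/crop.png

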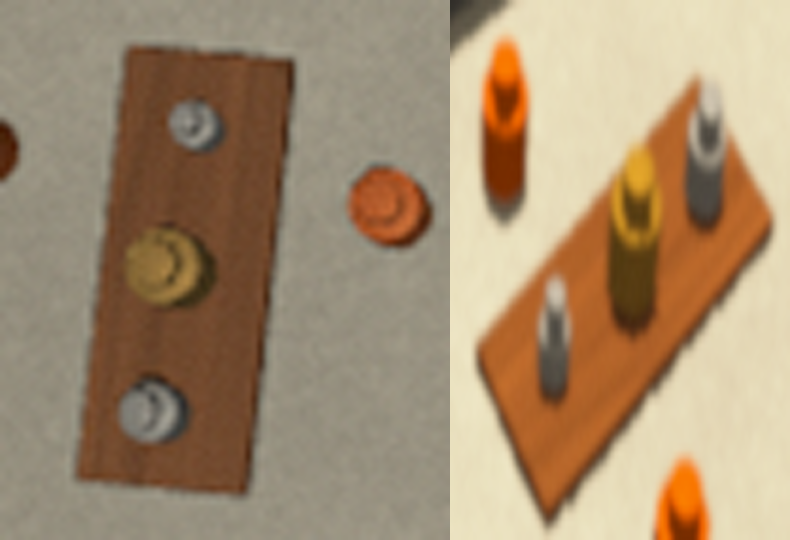

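Crop confirms it: brass weight in the middle of the board, a steel weight each side, and two orange decoys off the board. Going above it with the jaws closing across the board.

Request:
jog_arm(
  turn=[
    [0,0,-0.088],
    [0,0,-0.088],
    [0,0,-0.088],
    [0,0,0],
    [0,0,0],
    [0,0,0],
    [0,0,0],
    [0,0,0],
    [0,0,0],
    [0,0,0],
    [0,0,0],
    [0,0,0],
    [0,0,0],
    [0,0,0],
    [0,0,0],
    [0,0,0],
    [0,0,0],
    [0,0,0],
    [0,0,0],
    [0,0,0],
  ],
  delta_pos=[
    [0,0,0],
    [0,0,0],
    [0,0,0],
    [-0.0206,-0.0205,0],
    [-0.0206,-0.0205,0],
    [-0.0206,-0.0205,0],
    [-0.0206,-0.0205,0],
    [-0.0206,-0.0205,0],
    [-0.0206,-0.0205,0],
    [-0.0206,-0.0205,0],
    [-0.0206,-0.0205,0],
    [-0.0206,-0.0205,0],
    [-0.0206,-0.0205,0],
    [-0.0206,-0.0205,0],
    [-0.0206,-0.0205,0],
    [-0.0206,-0.0205,0],
    [-0.0206,-0.0205,0],
    [-0.0206,-0.0205,0],
    [-0.0206,-0.0205,0],
    [0,0,0],
  ],
  gripper=[0.085,0.085,0.085,0.085,0.085,0.085,0.085,0.085,0.085,0.085,0.085,0.085,0.085,0.085,0.085,0.085,0.085,0.085,0.085,0.085],
)

```text
time: 1.87
tool_pos: [0.5443, 0.2552, 0.2311]
tcp_rot: [0.198, 3.134, -0.003]
wrist_force: [-0.4, 0.2, 0.4]
width: 0.996
grip_force: 0.0
```

```bash
cat >> h.py <<'E'
def todelta(P):
    s=read_state(); R=Ro.from_rotvec(s['tcp_rot']).as_matrix()
    print('tcp',s['tool_pos'].round(4),'toolx',R[:,0].round(3),'z',R[:,2].round(4),'t',s['time'],'tool delta',(R.T@(np.array(P)-s['tool_pos'])).round(4))
E
python3 - <<'E'
from h import *
im,k=cam('wrist'); save('w1.png',im)
hsv=cv2.cvtColor(im,cv2.COLOR_RGB2HSV)
todelta([.541,.258,.23])
print(proj(k,[.541,.258,.078]))
E
```

```text
tcp [0.5428 0.2571 0.231 ] toolx [-0.992  0.126  0.   ] z [-1.e-04 -5.e-04 -1.e+00] t 1.9167 tool delta [0.0019 0.0007 0.001 ]
(np.float64(255.0297898404691), np.float64(172.77878617787204))
```

View pics/w1.png

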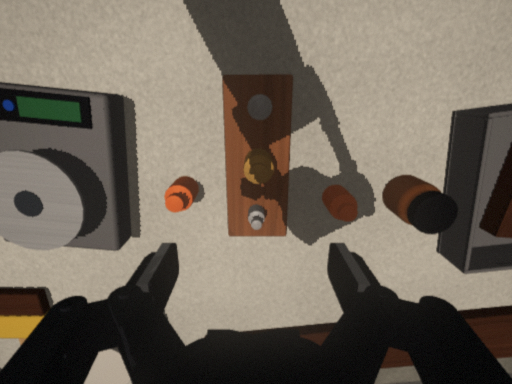

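Wrist view: the brass weight is near (259,168), between the steel weights at (259,106) and (256,216), and the board lines up with the jaws. Measuring the knob and the body.

```bash
python3 - <<'E'
from h import *
im,k=cam('wrist')
hsv=cv2.cvtColor(im,cv2.COLOR_RGB2HSV)
m=cv2.inRange(hsv,(19,100,20),(32,255,255)); m[:140]=0;m[200:]=0;m[:,:235]=0;m[:,285:]=0
x,y,w,h=cv2.boundingRect(m); print(x,y,w,h)
for r in range(y,y+h,2):
    c=np.flatnonzero(m[r]); print(r,c.min(),c.max(),(c.min()+c.max())/2)
C=[.541,.258]
th=np.linspace(0,6.28,40)
for rad,z in((.012,.078),(.019,.056),(.019,.012)):
    p=np.array([proj(k,[C[0]+rad*np.cos(a),C[1]+rad*np.sin(a),z]) for a in th]); print(z,p.min(0),p.max(0))
big=cv2.resize(im[140:200,225:295],None,fx=8,fy=8,interpolation=cv2.INTER_CUBIC); save('w1c.png',np.clip(big.astype(int)*2,0,255).astype(np.uint8))
E
```

```text
261 168 5 2
168 265 265 265.0
0.078 [243.08459079 164.27729568] [263.81677872 184.28277581]
0.056 [238.05277222 154.38800515] [268.80126957 184.23892371]
0.012 [239.74317421 147.99745338] [267.0231151  174.74973594]
```

View pics/w1c.png

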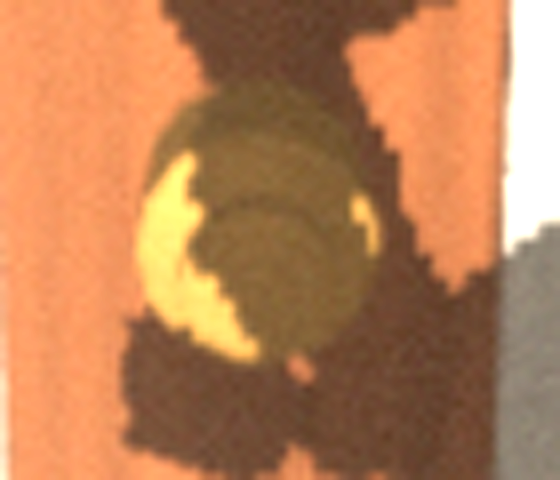

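Request:
jog_arm(
  turn=[
    [0,0,0],
    [0,0,0],
    [0,0,0],
    [0,0,0],
    [0,0,0],
    [0,0,0],
    [0,0,0],
    [0,0,0],
    [0,0,0],
    [0,0,0],
    [0,0,0],
  ],
  delta_pos=[
    [0.001,0.005,0.02],
    [0,0,0.025],
    [0,0,0.025],
    [0,0,0.025],
    [0,0,0.025],
    [0,0,0.025],
    [0,0,0.025],
    [0,0,0.025],
    [0,0,0.015],
    [0,0,0],
    [0,0,0],
  ],
  gripper=[0.085,0.085,0.085,0.085,0.085,0.085,0.085,0.085,0.085,0.085,0.085],
)

```text
time: 2.88
tool_pos: [0.5395, 0.2649, 0.0203]
tcp_rot: [-0.191, -3.133, 0.002]
wrist_force: [1.2, -0.2, 0.9]
width: 0.996
grip_force: 0.0
```

Request:
jog_arm(
  turn=[
    [0,0,0],
    [0,0,0],
    [0,0,0],
    [0,0,0],
    [0,0,0],
    [0,0,0],
    [0,0,0],
    [0,0,0],
    [0,0,0],
    [0,0,0],
  ],
  delta_pos=[
    [0,0,0],
    [0,0,0],
    [0,0,0],
    [0,0,0],
    [0,0,0],
    [0,0,0],
    [0,0,0],
    [0,0,0],
    [0,0,0],
    [0,0,0],
  ],
  gripper=[0.07,0.06,0.05,0.04,0.03,0.03,0.03,0.03,0.03,0.03],
  grip_force=40,
)

```text
time: 3.72
tool_pos: [0.5421, 0.2643, 0.0229]
tcp_rot: [0.193, 3.134, 0.001]
wrist_force: [-1.1, -1.6, 6.0]
width: 0.433
grip_force: 41.4
```

Request:
jog_arm(
  turn=[
    [0,0,0],
    [0,0,0],
    [0,0,0],
    [0,0,0],
    [0,0,0],
    [0,0,0],
    [0,0,0],
    [0,0,0],
    [0,0,0],
    [0,0,0],
    [0,0,0],
    [0,0,0],
    [0,0,0],
    [0,0,0],
    [0,0,0],
    [0,0,0],
    [0,0,0],
  ],
  delta_pos=[
    [0,0,-0.005],
    [0,0,-0.015],
    [0,0,-0.02],
    [0,0,-0.025],
    [0,0,-0.025],
    [0,0,-0.025],
    [0,0,-0.025],
    [-0.0013,-0.01,0],
    [-0.0026,-0.021,0],
    [-0.0026,-0.021,0],
    [-0.0026,-0.021,0],
    [-0.0026,-0.021,0],
    [-0.0026,-0.021,0],
    [-0.0026,-0.021,0],
    [-0.0026,-0.021,0],
    [-0.0013,-0.01,0],
    [0,0,0],
  ],
  gripper=[0.03,0.03,0.03,0.03,0.03,0.03,0.03,0.03,0.03,0.03,0.03,0.03,0.03,0.03,0.03,0.03,0.03],
)

```text
time: 5.13
tool_pos: [0.5397, 0.0933, 0.159]
tcp_rot: [-0.197, -3.132, 0.002]
wrist_force: [0.1, -0.2, -5.3]
width: 0.429
grip_force: 41.3
```

```bash
python3 - <<'E'
from h import *
im,k=cam('wrist'); save('w2.png',im)
todelta([.5416,-.0054,.16])
print(read_state()['width'],read_state()['wrist_force'])
g=cv2.cvtColor(im,cv2.COLOR_RGB2GRAY)
print('exp',proj(k,[.5416,-.0054,.09]))
u0,v0=map(int,proj(k,[.5416,-.0054,.09]))
m=cv2.inRange(g,0,75)
n,l,st,ce=cv2.connectedComponentsWithStats(m)
for i in range(1,n):
    if 200<st[i,4]<4000: print(st[i],ce[i],ray(k,*ce[i],.09))
E
```

```text
tcp [0.5401 0.0947 0.1595] toolx [-0.992  0.125  0.003] z [-0.0028 -0.     -1.    ] t 5.1833 tool delta [-0.014  -0.0992 -0.0005]
0.42815074039623274 [ 0.25485649  0.59211862 -4.69393835]
exp (np.float64(141.53787900720448), np.float64(218.1550262444596))
[  82   63  141   57 3402] [144.48824221  89.9914756 ] [0.43917976 0.02410653 0.09      ]
[228  82  19 141 369] [236.77506775 170.52574526] [0.50934123 0.08377376 0.09      ]
[ 289  182   39   45 1051] [307.45195052 204.84490961] [0.54705402 0.13978323 0.09      ]
[470 193  42  38 618] [490.90776699 210.86084142] [0.57236631 0.29711973 0.09      ]
[  0 221  14  81 609] [  4.38259442 270.07224959] [ 0.57797539 -0.14802999  0.09      ]
```

View pics/w2.png

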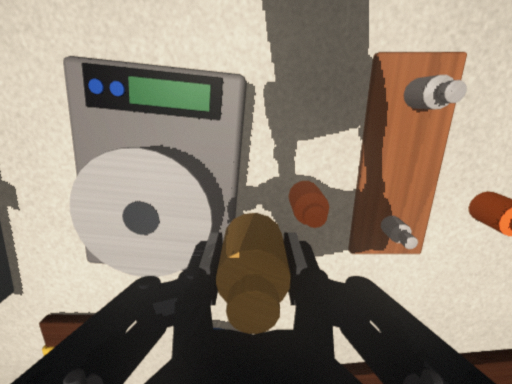

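Wrist view: the pan dot is at (141,217), 1 px from the expected spot, and the weight hangs upright in the jaws at (252,270). Moving over the pan and most of the way down.

Request:
jog_arm(
  turn=[
    [0,0,0],
    [0,0,0],
    [0,0,0],
    [0,0,0],
    [0,0,0],
    [0,0,0],
    [0,0,0],
    [0,0,0],
    [0,0,0],
    [0,0,0],
    [0,0,0],
    [0,0,0],
  ],
  delta_pos=[
    [-0.001,-0.0095,0],
    [-0.003,-0.02,0],
    [-0.003,-0.02,0],
    [-0.003,-0.02,0],
    [-0.003,-0.02,0],
    [-0.001,-0.01,0],
    [0,0,0],
    [0,0,0.015],
    [0,0,0.015],
    [0,0,0.014],
    [0,0,0],
    [0,0,0],
  ],
  gripper=[0.03,0.03,0.03,0.03,0.03,0.03,0.03,0.03,0.03,0.03,0.03,0.03],
)

```text
time: 6.18
tool_pos: [0.542, -0.0034, 0.1162]
tcp_rot: [-0.191, -3.133, -0.001]
wrist_force: [-0.6, 1.0, -4.9]
width: 0.434
grip_force: 41.4
```

```bash
python3 - <<'E'
from h import *
todelta([.541,-.006,.101]); print(read_state()['wrist_force'])
E
```

```text
tcp [ 0.542  -0.0034  0.1162] toolx [-0.993  0.122  0.003] z [-2.8e-03  7.0e-04 -1.0e+00] t 6.1833 tool delta [ 0.0006 -0.0027  0.0152]
[-0.5820252   1.04212956 -4.92075952]
```

Request:
jog_arm(
  turn=[
    [0,0,0],
    [0,0,0],
    [0,0,0],
    [0,0,0],
    [0,0,0],
  ],
  delta_pos=[
    [0,-0.002,0.005],
    [0,0,0.004],
    [0,0,0.003],
    [0,0,0.001],
    [0,0,0],
  ],
  gripper=[0.03,0.03,0.03,0.03,0.03],
)

```text
time: 6.6
tool_pos: [0.5427, -0.0064, 0.1042]
tcp_rot: [-0.193, -3.135, -0.0]
wrist_force: [-0.2, -0.9, -4.9]
width: 0.432
grip_force: 41.5
```

Request:
jog_arm(
  turn=[
    [0,0,0],
    [0,0,0],
    [0,0,0],
  ],
  delta_pos=[
    [0,0,0.001],
    [0,0,0],
    [0,0,0],
  ],
  gripper=[0.03,0.03,0.03],
)

```text
time: 6.85
tool_pos: [0.543, -0.0065, 0.1034]
tcp_rot: [0.193, 3.135, 0.0]
wrist_force: [-0.9, 0.1, -5.3]
width: 0.43
grip_force: 41.5
```

Request:
jog_arm(
  turn=[
    [0,0,0],
    [0,0,0],
    [0,0,0],
  ],
  delta_pos=[
    [0,0,0.0015],
    [0,0,0],
    [0,0,0],
  ],
  gripper=[0.03,0.03,0.03],
)

```text
time: 7.1
tool_pos: [0.5427, -0.0064, 0.1017]
tcp_rot: [-0.193, -3.135, -0.0]
wrist_force: [-0.1, 0.9, -4.3]
width: 0.426
grip_force: 41.5
```

Request:
jog_arm(
  turn=[
    [0,0,0],
    [0,0,0],
    [0,0,0],
    [0,0,0],
    [0,0,0],
  ],
  delta_pos=[
    [0,0,0.001],
    [0,0,0.001],
    [0,0,0.001],
    [0,0,0],
    [0,0,0],
  ],
  gripper=[0.03,0.03,0.03,0.03,0.03],
)

```text
time: 7.52
tool_pos: [0.543, -0.0064, 0.0989]
tcp_rot: [0.193, 3.135, 0.0]
wrist_force: [0.3, -0.4, -3.8]
width: 0.431
grip_force: 41.6
```

Request:
jog_arm(
  turn=[
    [0,0,0],
    [0,0,0],
    [0,0,0],
    [0,0,0],
    [0,0,0],
  ],
  delta_pos=[
    [0,0,0.001],
    [0,0,0.001],
    [0,0,0.001],
    [0,0,0],
    [0,0,0],
  ],
  gripper=[0.03,0.03,0.03,0.03,0.03],
)

```text
time: 7.93
tool_pos: [0.543, -0.0065, 0.0959]
tcp_rot: [0.193, 3.135, -0.0]
wrist_force: [-0.5, 0.2, -2.7]
width: 0.432
grip_force: 41.7
```

The pan is carrying some of the load, so I'll lower nearly to equilibrium and then open.

Request:
jog_arm(
  turn=[
    [0,0,0],
    [0,0,0],
    [0,0,0],
    [0,0,0],
    [0,0,0],
    [0,0,0],
    [0,0,0],
    [0,0,0],
  ],
  delta_pos=[
    [0,0,0.001],
    [0,0,0.001],
    [0,0,0.001],
    [0,0,0.001],
    [0,0,0.001],
    [0,0,0.001],
    [0,0,0],
    [0,0,0],
  ],
  gripper=[0.03,0.03,0.03,0.03,0.03,0.03,0.03,0.03],
  grip_force=20,
)

```text
time: 8.6
tool_pos: [0.543, -0.0064, 0.0899]
tcp_rot: [0.193, 3.135, -0.0]
wrist_force: [-1.3, 0.9, -0.9]
width: 0.433
grip_force: 41.9
```

Request:
jog_arm(
  turn=[
    [0,0,0],
    [0,0,0],
    [0,0,0],
    [0,0,0],
    [0,0,0],
    [0,0,0],
    [0,0,0],
    [0,0,0],
    [0,0,0],
    [0,0,0],
    [0,0,0],
    [0,0,0],
  ],
  delta_pos=[
    [0,0,0],
    [0,0,0],
    [0,0,0],
    [0,0,0],
    [0,0,0],
    [0,0,0],
    [0,0,0],
    [0,0,0],
    [0,0,0],
    [0,0,0],
    [0,0,0],
    [0,0,0],
  ],
  gripper=[0.038,0.04,0.044,0.048,0.054,0.06,0.068,0.076,0.085,0.085,0.085,0.085],
)

```text
time: 9.6
tool_pos: [0.5428, -0.0064, 0.0898]
tcp_rot: [0.193, 3.136, 0.0]
wrist_force: [-0.3, 0.2, -0.7]
width: 0.993
grip_force: 0.0
```

Request:
jog_arm(
  turn=[
    [0,0,0],
    [0,0,0],
    [0,0,0],
    [0,0,0],
    [0,0,0],
    [0,0,0],
    [0,0,0],
    [0,0,0],
    [0,0,0],
    [0,0,0],
    [0,0,0],
    [0,0,0],
    [0,0,0],
    [0,0,0],
    [0,0,0],
    [0,0,0],
    [0,0,0],
    [0,0,0],
    [0,0,0.09],
    [0,0,0],
  ],
  delta_pos=[
    [0,0,-0.01],
    [0,0,-0.02],
    [0,0,-0.02],
    [0,0,-0.025],
    [0,0,-0.025],
    [0,0,-0.03],
    [0,0,-0.03],
    [0,0,0],
    [-0.001,-0.022,0],
    [-0.001,-0.028,0],
    [-0.001,-0.028,0],
    [-0.001,-0.028,0],
    [-0.001,-0.028,0],
    [-0.001,-0.028,0],
    [-0.001,-0.028,0],
    [-0.001,-0.028,0],
    [0,-0.028,0],
    [0,-0.016,0],
    [0,0,0],
    [0,0,0],
  ],
  gripper=[0.085,0.085,0.085,0.085,0.085,0.085,0.085,0.085,0.085,0.05,0,0,0,0,0,0,0,0,0,0],
)

```text
time: 11.27
tool_pos: [0.5183, -0.2686, 0.25]
tcp_rot: [-0.34, -3.123, -0.0]
wrist_force: [-0.4, 0.0, 0.4]
width: 0.005
grip_force: 0.0
```

```bash
python3 - <<'E'
from h import *
im,k=cam('wrist'); s,ks=cam('top'); 
todelta([.519,-.267,.14]); print(read_state()['wrist_force'])
print('exp pad',proj(k,[.5194,-.2674,.117]),'dot',proj(k,[.541,-.006,.076]))
print('top: knob exp',proj(ks,[.541,-.006,.142]))
sc,_=cam('scene'); b=cv2.resize(sc[140:235,175:315],(412,288))
a=cv2.resize(s[140:240,220:370],(412,288))
o=np.hstack([cv2.resize(im,(388,291)),cv2.resize(a,(400,291))])
save('w3.png',im); save('c3.png',np.hstack([a,b])[:, :800])
E
```

```text
tcp [ 0.5186 -0.2674  0.2499] toolx [-0.978  0.209 -0.   ] z [ 1.e-04  2.e-04 -1.e+00] t 11.3667 tool delta [-0.0003  0.0004  0.1099]
[ 0.38196568 -0.0617233  -0.07766681]
exp pad (np.float64(254.0873959357509), np.float64(181.8105183802708)) dot (np.float64(472.24451934325964), np.float64(143.4258485051791))
top: knob exp (np.float64(254.74493094775107), np.float64(178.90034248741134))
```

View pics/w3.png

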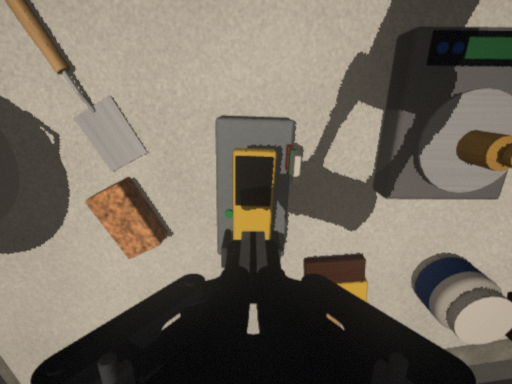

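View pics/c3.png

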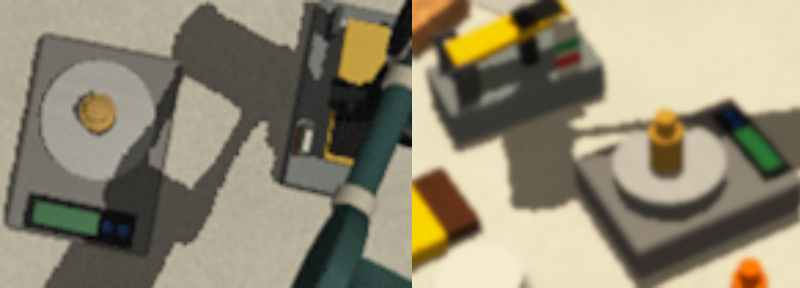

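The brass weight stands upright at the centre of the pan, and the handle pad is straight ahead at (254,181), as predicted. Coming down onto the pad.

Request:
jog_arm(
  turn=[
    [0,0,0],
    [0,0,0],
    [0,0,0],
    [0,0,0],
    [0,0,0],
    [0,0,0],
    [0,0,0],
    [0,0,0],
  ],
  delta_pos=[
    [0,0,0.02],
    [0,0,0.03],
    [0,0,0.03],
    [0,0,0.025],
    [0,0,0.015],
    [0,0,0.006],
    [0,0,0],
    [0,0,0],
  ],
  gripper=[0,0,0,0,0,0,0,0],
)

```text
time: 12.08
tool_pos: [0.5193, -0.2672, 0.1245]
tcp_rot: [0.331, 3.123, -0.0]
wrist_force: [-0.4, -0.1, 0.8]
width: -0.0
grip_force: 0.0
```

Request:
jog_arm(
  turn=[
    [0,0,0],
    [0,0,0],
    [0,0,0],
    [0,0,0],
    [0,0,0],
    [0,0,0],
    [0,0,0],
  ],
  delta_pos=[
    [0,0,0.002],
    [0,0,0.002],
    [0,0,0.002],
    [0,0,0.002],
    [0,0,0.002],
    [0,0,0],
    [0,0,0],
  ],
  gripper=[0,0,0,0,0,0,0],
)

```text
time: 12.67
tool_pos: [0.5187, -0.2677, 0.1141]
tcp_rot: [0.334, 3.124, -0.001]
wrist_force: [-1.2, -0.9, 5.0]
width: -0.001
grip_force: 1.7
```

Request:
jog_arm(
  turn=[
    [0,0,0],
    [0,0,0],
    [0,0,0],
    [0,0,0],
    [0,0,0],
    [0,0,0],
    [0,0,0],
    [0,0,0],
    [0,0,0],
    [0,0,0],
  ],
  delta_pos=[
    [0,0,0.002],
    [0,0,0.002],
    [0,0,0.002],
    [0,0,0.002],
    [0,0,0.002],
    [0,0,0.002],
    [0,0,0.002],
    [0,0,0.001],
    [0,0,0],
    [0,0,0],
  ],
  gripper=[0,0,0,0,0,0,0,0,0,0],
)

```text
time: 13.5
tool_pos: [0.5177, -0.2672, 0.0987]
tcp_rot: [-0.333, -3.122, -0.001]
wrist_force: [-5.4, 0.8, 6.9]
width: 0.0
grip_force: 3.9
```

```bash
python3 - <<'E'
from h import *
todelta([.519,-.267,.099]); print(read_state()['wrist_force'])
sc,ks=cam('scene'); u,v=proj(ks,[.519,-.267,.099]); print(u,v)
print(proj(ks,[.519,-.267,.099]))
d=np.array([.978,-.209]); P=np.array([.519,-.267])
# box frame: pad at x=-40; gauge plate at x=-55,y=44
n=np.array([.209,.978])
u,v=map(int,proj(ks,[*(P-0.015*d+.044*n),.099])); print(u,v)
a=cv2.resize(sc[125:195,160:260],(800,560),interpolation=cv2.INTER_CUBIC); save('s4.png',a)
E
```

```text
tcp [ 0.5177 -0.2672  0.0987] toolx [-0.977  0.211  0.002] z [-2.2e-03  6.0e-04 -1.0e+00] t 13.5 tool delta [-0.0013  0.0005 -0.0003]
[-5.44077932  0.78961822  6.90275372]
217.8920430991466 146.62294314628875
(np.float64(217.8920430991466), np.float64(146.62294314628875))
227 151
```

View pics/s4.png

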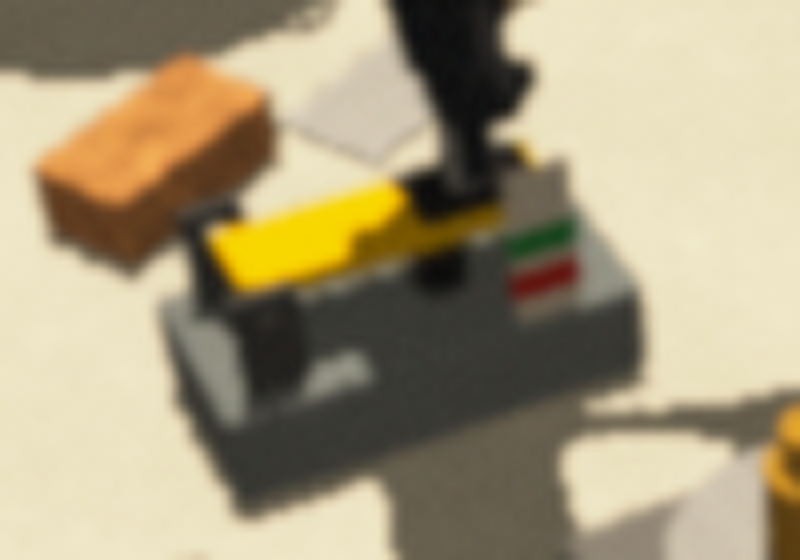

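```bash
python3 - <<'E'
from h import *
ks=cam('scene')[1]; d=np.array([.978,-.209]); n=np.array([.209,.978])
H=np.array([.519,-.267])+.110*d
def cr(X):
    u,v=proj(ks,X); return [round((u-160)*8),round((v-125)*8)]
for q in(0,.10,.17,.24,.34):
    e=q-.17; o=[]
    for l,y in((.145,.023),(.145,-.023),(0,.023),(0,-.023)):
        h=.009
        p=H-d*(l*np.cos(e)-h*np.sin(e)*-1*0)+n*y
        o.append(cr([*p,.09+h*np.cos(e)-l*np.sin(e)]))
    print(q,'near+ near- hinge+ hinge-',o)
B=H-.07*d
print('box top edge y+',cr([*(B-.1*d+.05*n),.05]),cr([*(B+.1*d+.05*n),.05]))
print('plate',[cr([*(B+x*d+.044*n),z]) for x in(-.07,-.04) for z in(.05,.099,.128)])
E
```

```text
0 near+ near- hinge+ hinge- [[548, 133], [503, 80], [251, 281], [212, 224]]
0.1 near+ near- hinge+ hinge- [[554, 157], [510, 104], [251, 281], [212, 224]]
0.17 near+ near- hinge+ hinge- [[557, 176], [512, 122], [251, 281], [212, 224]]
0.24 near+ near- hinge+ hinge- [[558, 194], [514, 141], [251, 281], [212, 224]]
0.34 near+ near- hinge+ hinge- [[557, 221], [513, 167], [251, 281], [212, 224]]
box top edge y+ [641, 276] [226, 426]
plate [[575, 291], [567, 204], [562, 151], [515, 312], [505, 226], [499, 173]]
```

```bash
python3 - <<'E'
from h import *
im1=cv2.imread('pics/scene1.png')[:,:,::-1]; im2,ks=cam('scene')
d=np.array([.978,-.209]); n=np.array([.209,.978]); H=np.array([.519,-.267])+.110*d
def edge(im):  # upper edge of yellow (far side): subpixel half-level crossing of R-B
    y=im[...,0].astype(float)-im[...,2]; o=[]
    for u in range(188,209):
        c=y[130:170,u]; i=np.flatnonzero(c>110)[0]
        o.append(130+i-1+(110-c[i-1])/(c[i]-c[i-1]))
    return np.array(o)
a,b=edge(im1),edge(im2); us=np.arange(188,209)
print(np.polyfit(us,a,1),np.polyfit(us,b,1)); print(np.c_[us,a,b].round(1)[::4])
for q in(0,.1,.17,.2,.24,.3,.34):
    e=q-.17; P=[proj(ks,[*(H-d*l*np.cos(e)-n*.023),.09+.009-l*np.sin(e)]) for l in(0,.145)]
    s=(P[1][1]-P[0][1])/(P[1][0]-P[0][0]); print(q,s.round(3),[(P[0][1]+s*(u-P[0][0])).round(1) for u in us[::4]])
E
```

```text
[ 0.43175913 58.71804182] [ 0.60158451 26.68114527]
[[188.  134.3 134.3]
 [192.  136.4 136.2]
 [196.  149.1 150.5]
 [200.  147.3 149.2]
 [204.  145.2 148.1]
 [208.  144.5 147.1]]
0 -0.496 [np.float64(152.2), np.float64(150.2), np.float64(148.3), np.float64(146.3), np.float64(144.3), np.float64(142.3)]
0.1 -0.401 [np.float64(152.4), np.float64(150.8), np.float64(149.2), np.float64(147.6), np.float64(146.0), np.float64(144.3)]
0.17 -0.337 [np.float64(152.5), np.float64(151.1), np.float64(149.8), np.float64(148.4), np.float64(147.1), np.float64(145.7)]
0.2 -0.31 [np.float64(152.5), np.float64(151.3), np.float64(150.0), np.float64(148.8), np.float64(147.5), np.float64(146.3)]
0.24 -0.275 [np.float64(152.6), np.float64(151.5), np.float64(150.4), np.float64(149.3), np.float64(148.1), np.float64(147.0)]
0.3 -0.223 [np.float64(152.6), np.float64(151.7), np.float64(150.8), np.float64(150.0), np.float64(149.1), np.float64(148.2)]
0.34 -0.188 [np.float64(152.7), np.float64(151.9), np.float64(151.2), np.float64(150.4), np.float64(149.7), np.float64(148.9)]
```

The handle edge has moved as predicted for about 0.15–0.17 rad. The tip height (98.7 mm) and the push (6.9 N) also match half travel.

```bash
python3 -c "
from h import *
s=read_state(); print(s['tool_pos'],s['wrist_force'],s['time']); print(ticket.finish_job())"
```

```text
[ 0.51765598 -0.26724316  0.09876237] [-5.96444244  0.48369644  8.56364303] 13.65
the job is handed in; nothing more can be done
None
```

The job is handed in after 13.7 s of robot time: the brass weight stands upright in the middle of the pan and released, and the robot is still holding the yellow handle at about half travel, with fingertips at 98.8 mm; no verdict came back.

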